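# Unlock the bench sample box by its slipped combination dial

### The arm

A 6-joint arm with a two-finger parallel gripper is mounted at the origin on the work surface. World frame = base frame: x ahead of the robot, y to its left, z up, the work surface at z = 0. Lengths are in m, angles in rad, forces in N, time in s.
With the tool pointing down it reaches from about 0.35 to 1 m from the base axis. Payload 7.1 kg.
Tool frame: the origin (TCP) lies between the finger pads; the fingertips stand 22 mm ahead of it and the grasp point (between the pads) lies 3 mm ahead of it; x points along the fingers, y is the direction in which the jaws open and shut, and the axes are right-handed (so a half turn about x gives the same grasp; the last joint's range is limited). The gripper opens to 85 mm and grips with 20 to 120 N. Pads are 22 mm wide; open, the fingers measure 114 mm over their backs; the gripper's body (76 mm by 85 mm) begins 54 mm behind the grasp point. The pads swing forward as they close: fully open they stand 13 mm farther back than shut.
Start: joints at [1.187, 0.423, 1.63, -0, 1.089, -0.019], TCP at [0.223, 0.584, 0.253] pointing down, gripper open.
Joint ranges: [-3, 3], [-0.9, 2.11], [0.09, 2.58], [-1.31, 4.45], [0.11, 2.69], [-2.54, 2.54]. Speed limits (rad/s): [2.39, 2.39, 3.01, 3.14, 3.14, 3.14].

### API

Orientations are given as a rotation vector (axis times angle).
In Python, from rig import manip gives the robot as it stands. The module is installed in compiled form; this text tells all that it offers. Calls block until the motion is done:
- manip.move_to(position, orientation): joint-space move of the TCP to a pose.
- manip.servo_line(position, orientation=None, rate=0.15): straight line of the TCP; orientation=None keeps the orientation; rate is the mean speed in m/s.
- manip.set_joints(angles): joint-space move.
- manip.command_gripper(opening, f_grip=None): finger opening in m; f_grip is the grip in N (None keeps the last); returns when the fingers have stopped.
- manip.hold(seconds).
- manip.solve_ik(position, orientation): joint angles nearest the present ones, or None.
- manip.camera(name): name is "scene" or "top" or "wrist"; returns a dict with "image" (420x560x3 uint8, red, green, blue), "fx", "fy", "cx", "cy" (pixels), "cam_to_world" (4x4, takes a point from camera to world coordinates); the wrist camera has in their place "mount" (4x4, takes a point from camera to tool coordinates, whose origin is the TCP and whose axes are the tool frame's). Camera axes: x right, y down, z forward; pixel columns grow to the right and rows downward; lengths in m; the calibration is good to about 2 mm. A picture is of the moment at which its call begins: read the wrist's pose just before it. There is no depth.
A pose or a line that the arm cannot do raises manip.IKError and nothing moves.
- manip.sign_off(): hands the job in, once; it reports no verdict.
Readings, each from a call of its own:
- manip.get_time(): time.
- manip.get_joint_positions(): joint angles.
- manip.get_joint_vel(): joint speeds.
- manip.get_tau(): joint torques, N m.
- manip.get_position(): TCP position.
- manip.get_ee_rot(): TCP orientation.
- manip.get_contact_force(): force on the tool from outside, world axes, zero at the start.
- manip.get_torque(): the same for the moment, N m.
- manip.get_width(): finger opening in m.
Only numpy, scipy, OpenCV 4.12 (cv2) and the standard library are available. Lean on these libraries where they do the work, as an engineer would, in place of code of your own. Each camera call takes 0.05 s, during which the arm holds its last target. There are 200 camera calls.

### The job

Open the white sample lock box on the bench. Its dial has slipped on its spindle so the pointer no longer reads true: turn the dial left (anticlockwise seen from above) gently until it comes up against its stop, from there turn it right by seven marks of the scale (70 degrees), then back left by three marks (30 degrees), and slide the steel hatch fully open, away from the dial. Force neither the stop nor a hatch that is still locked, and leave the bottle, funnel and dish where they are.

Things in the scene. Friction and masses are not known exactly. Their poses are not given: they have to be found in the camera images.
- lockbox: White steel lock box, 170 x 340 x 100 mm (x, y, z), fixed to the bench. Origin: centre of its underside, on the bench; z up. On its flat top is the dial, its upright axis at x = 0, y = -95 mm; round it a fixed aluminium scale, 116 mm across, with 36 black marks, one every 10 degrees. The hatch is on the +y half, between rails 12 mm high at x = -77 and +77 mm.
- dial_grip (a point): Grip point of the black dial, on its turning axis, 128 mm above the bench. z: turning axis, up; x: along the grip bar towards the pointer (white line); a left turn increases its heading. Grip bar 52 mm long (x), 14 mm thick (y), 30 mm high, top 140 mm above the bench, on a disc 84 mm across with its face 110 mm above the bench. Drag about 0.1 N m; it stays where it is left.
- end_stop: The dial's left-hand stop, a cushioned steel pin hidden under the box top, 25 mm from the dial's axis; origin on the axis at bench height. Its pose does not tell where the pointer is when the dial meets it. The cushion gives 4 degrees at 0.5 N m; it takes 20 N at most (0.5 N m on the dial). After overshooting to the right, turn left to the stop and start again.
- hatch (a joint): Steel sliding hatch 142 x 130 x 6 mm on the box top; value in m: 0 shut, 0.09 fully open. It slides along the box's +y, away from the dial, with about 2 N of drag, and stays where it is left. While locked it gives only about 2 mm (up to 14 mm if one of its two gates is right).
- hatch_grip (a point): Middle of the hatch's upright pull bar, 124 mm above the bench, 13 mm below the bar's top; at box x = 0, y = 80 mm when shut. Axes as the box. The bar is 70 mm long (x), 12 mm thick (y) and stands 30 mm high on the hatch, whose upper face is 107 mm above the bench.
- tongue: The hatch's steel tongue, hidden under the box top, moving with the hatch; origin level with the box top, at box y = 47 mm when shut. A cam (turns with the dial) and a tumbler (carried right by the dial, left standing when the dial turns back) stop it until the gates of both stand before it. It takes 25 N at most.
- bottle: Closed glass bottle with a blue cap, 56 mm across, 110 mm high, standing loose beyond the box. Origin: centre of its foot.
- funnel: Steel filter funnel standing mouth down, 80 mm across, 85 mm high, loose beyond the box. Origin: centre of its foot.
- dish: Small steel dish, 76 mm across, 30 mm high, loose on the bench on the robot's side of the box. Origin: centre of its foot.
- dial_pointer (a point): Tip of the dial's white pointer line, 40 mm from the axis, 110 mm above the bench. The dial starts 10 to 40 degrees right of its left-hand stop. The pointer has slipped up to 34 degrees either way, so the stop must be felt, as a sharp rise of torque. The seven marks right and the final place (four marks right of the stop) may each be 5 degrees off.

How it is judged:
By the outcome, as a careful person would: the job done as asked, in the order asked, and still so for the second after the job is handed in, with the robot touching nothing.
It also fails if it takes over 51 s, if anything falls off the work surface, if the arm or the gripper's body presses on something with over 40 N, if the wrist force passes 120 N, or if a joint passes its speed limit or range.

## Working session

There is one attempt and no reset: what is moved stays moved. The work goes in short steps, each a Python script; the robot and the scene stay as the last script left them, time stands still between calls to the robot, and variables do not carry over. Pictures are saved under pics/ and viewed, about 8 in all and at most 12, crops included, and the job is handed in when it is done.

```bash
mkdir -p pics; python3 - <<'E'
from rig import manip
import cv2,json
for n in("top","scene"):
    c=manip.camera(n);cv2.imwrite(f"pics/{n}0.png",c["image"][...,::-1])
    print(n,c["fx"],c["fy"],c["cx"],c["cy"],c["cam_to_world"].tolist() if hasattr(c["cam_to_world"],"tolist") else c["cam_to_world"])
print(manip.get_time(),manip.get_ee_rot(),manip.get_width())
E
```

```text
top 389.91332535053607 389.91332535053607 283.56993142412205 206.37224931293892 [[0.011197710326927268, -0.9999108176538373, 0.007277913318315404, 0.5538347236669994], [-0.9991891880340129, -0.010907544378666787, 0.03875554143032599, -0.03662362669094471], [-0.038672700957710804, -0.007705985625609522, -0.9992222175202939, 0.7528319563496197], [0.0, 0.0, 0.0, 1.0]]
scene 441.76046176085947 441.76046176085947 278.9727893742257 212.2912965355504 [[0.06495432590502037, 0.7492959571376943, -0.6590421110697944, 0.9890769853898251], [0.9978803340861641, -0.04614401753935363, 0.045886473926568395, -0.03268861762305927], [0.003971698668104722, -0.6606256869532356, -0.7507049535917925, 0.5870914474530088], [0.0, 0.0, 0.0, 1.0]]
0.1 [ 0.2851851   1.55204505 -0.28727132] 0.08557780874149926
```

View pics/top0.png

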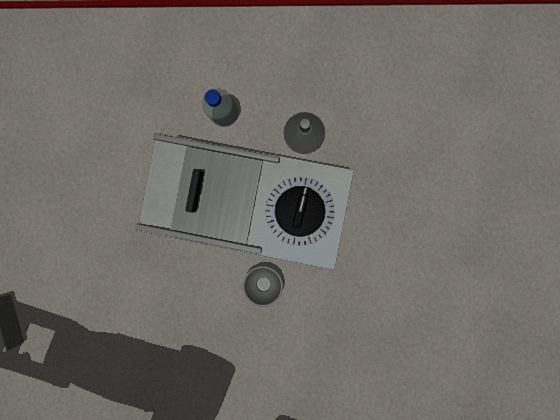

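View pics/scene0.png

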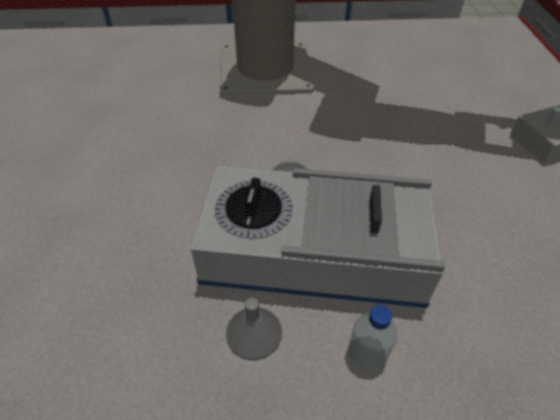

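The top view shows the dial at about (300,210), the hatch bar at about (195,190), the dish at (264,284), the bottle at (218,104) and the funnel at (305,130). The scene view agrees. I'll enlarge the box next.

```bash
python3 - <<'E'
import cv2
a=cv2.imread("pics/top0.png")[125:275,130:360]
a=cv2.convertScaleAbs(a,alpha=1.6,beta=20)
cv2.imwrite("pics/crop.png",cv2.resize(a,(782,510),interpolation=cv2.INTER_CUBIC))
E
```

```text
(no output)
```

View pics/crop.png

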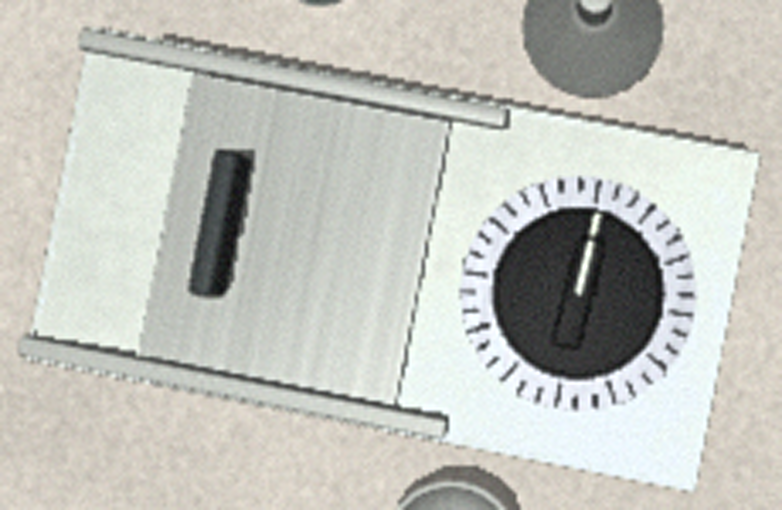

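The crop shows the disc centre at (579,293), the pointer tip at (598,212), the box's right edge from (758,153) to (692,490), and the hatch bar's top face around (215,222). The bar lies along box x.

```bash
cat > h.py <<'E'
from rig import manip
import numpy as np
from scipy.spatial.transform import Rotation as R
def rotv(yaw):   # tool x down, tool y at heading yaw
    y=np.array([np.cos(yaw),np.sin(yaw),0]);x=np.array([0,0,-1.]);return R.from_matrix(np.c_[x,y,np.cross(x,y)]).as_rotvec()
def yaw():
    y=R.from_rotvec(manip.get_ee_rot()).as_matrix()[:,1];return np.arctan2(y[1],y[0])
def ray(T,fx,cx,cy,u,v,z):
    d=T[:3,:3]@[(u-cx)/fx,(v-cy)/fx,1];return T[:3,3]+d*(z-T[2,3])/d[2]
E
cat > a.py <<'E'
from h import *
c=manip.camera("top");T=np.array(c["cam_to_world"])
P=lambda u,v,z:ray(T,c["fx"],c["cx"],c["cy"],(u+.5)/3.4-.5+130,(v+.5)/3.4-.5+125,z)
D=P(579,293,.11);t=P(598,212,.11)
print("dial",D,"pointer",np.degrees(np.arctan2(*(t-D)[1::-1])),np.hypot(*(t-D)[:2]))
for a,b,z in(((692,490),(758,153),.1),((398,405),(450,122),.106)):
    p,q=P(*a,z),P(*b,z);print("xdir",np.degrees(np.arctan2(*(q-p)[1::-1])),p,q,np.hypot(*(q-p)[:2]))
p,q=P(692,490,.1),P(445,440,.1);print("ydir-90",np.degrees(np.arctan2(*(q-p)[1::-1]))-90)
print("bar top ctr",P(216,222,.137))
E
python3 a.py; python3 - <<'E'
from rig import manip;print(manip.camera("wrist")["mount"], manip.camera("wrist")["fx"])
from h import *
print(yaw(),manip.get_contact_force(),manip.get_torque())
E
```

```text
dial [ 0.55147967 -0.03875701  0.11      ] pointer -12.56575016745414 0.04030193660109069
xdir -10.44835722579948 [ 0.45558974 -0.09513658  0.1       ] [ 0.62100466 -0.12564023  0.1       ] 0.16820394477886094
xdir -9.774942736417835 [0.49561714 0.04918981 0.106     ] [0.63449245 0.02526442 0.106     ] 0.14092117519288552
ydir-90 -10.512718064598275
bar top ctr [0.5829603  0.13187512 0.137     ]
[[-5.35035857e-04 -2.86178799e-01  9.58176084e-01 -1.20698319e-01]
 [ 9.99999748e-01 -5.99262972e-04  3.79407680e-04 -8.45326291e-05]
 [ 4.65621014e-04  9.58176046e-01  2.86179048e-01 -7.39114999e-02]
 [ 0.00000000e+00  0.00000000e+00  0.00000000e+00  1.00000000e+00]] 365.3106964107444
1.2060096313845576 [ 0.12296372 -0.44128656  0.3685368 ] [-0.01194702  0.02852509 -0.01513973]
```

```bash
python3 - <<'E'
from h import *
import cv2
t=manip.get_time()
D=np.array([.5515,-.0388]); o=rotv(np.radians(-12.6+90))
print(manip.solve_ik([*D,.23],o))
manip.move_to([*D,.23],o)
manip.command_gripper(.045,60)
T0=np.array([manip.get_position()]);Rm=R.from_rotvec(manip.get_ee_rot()).as_matrix()
c=manip.camera("wrist");cv2.imwrite("pics/w1.png",c["image"][...,::-1])
M=np.array(c["mount"])
def pix(p):
    q=np.linalg.inv(M)@np.r_[Rm.T@(p-T0[0]),1];return q[0]/q[2]*c["fx"]+c["cx"],q[1]/q[2]*c["fy"]+c["cy"]
h=np.radians(-12.6);u=np.array([np.cos(h),np.sin(h),0])
for s in(-.026,0,.026):print("bar",pix(np.r_[D,.14]+s*u))
print("tip",pix(np.r_[D,.11]+.04*u),"bar0 .11",pix(np.r_[D,.11]))
print(manip.get_position(),np.degrees(yaw()),manip.get_joint_positions(),manip.get_time()-t,manip.get_contact_force(),manip.get_torque())
E
```

```text
[-9.17638253e-02  3.47402838e-01  1.80973965e+00 -4.44089210e-16
  9.84450165e-01 -1.44264867e+00]
bar (np.float64(274.7286693403224), np.float64(182.8686762009761))
bar (np.float64(274.7572462572495), np.float64(224.48768214659657))
bar (np.float64(274.7839774509757), np.float64(263.4186036825328))
tip (np.float64(274.8100704117523), np.float64(263.13117799434974)) bar0 .11 (np.float64(274.7748273388696), np.float64(210.06232201853084))
[ 0.55150744 -0.03874213  0.22998894] 77.40515308073691 [-9.16704566e-02  3.47427363e-01  1.80973273e+00  2.88352189e-05
  9.84446575e-01 -1.44266119e+00] 3.025 [-1.32335641 -0.0785142  -0.70224032] [-0.01527043  0.05199881  0.02672877]
```

View pics/w1.png

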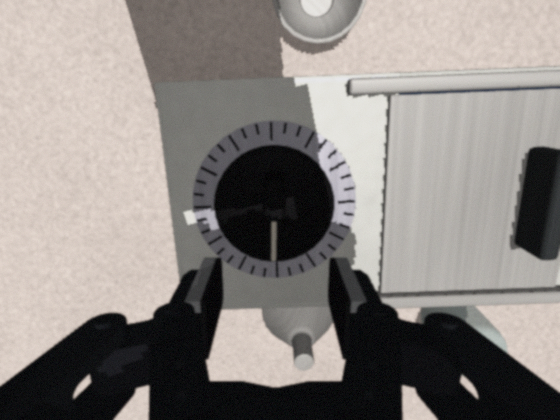

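The wrist view shows the fingers straddling the dial with the jaws square to the white line (274, 222–262) and the lateral prediction matched. Next: descend, grip and feel for the stop.

```bash
cat > feel.py <<'E'
from h import *
f=lambda:(np.round(manip.get_contact_force(),2),np.round(manip.get_torque(),3))
t=manip.get_time()
D=np.array([.5515,-.0388])
manip.servo_line([*D,.138],rate=.12); print("down",manip.get_time()-t,f())
manip.command_gripper(.0,70); print("grip",manip.get_width(),manip.get_time()-t,f())
q=np.array(manip.get_joint_positions()); q0=q[5]; base=None; log=[]
for i in range(32):
    q[5]-=np.radians(1.5); t1=manip.get_time(); manip.set_joints(q)
    tz=np.mean([manip.get_torque()[2] for _ in range(4)])
    log.append(tz); print(round(np.degrees(yaw()),2),round(tz,3),round(manip.get_time()-t1,3))
    if i>=2 and tz<np.median(log[:-1] if i<6 else log[2:6])-.16: break
print(f(),np.degrees(q0-q[5]),manip.get_joint_positions(),manip.get_time())
E
python3 feel.py
```

```text
down 0.9167000000000001 (array([ 0.65, -0.23,  0.45]), array([0.059, 0.006, 0.036]))
grip 0.01260795659654502 1.3000000000000003 (array([-1.48, -4.43,  5.79]), array([-0.706,  0.274,  0.077]))
78.9 0.02 0.25
80.39 0.06 0.25
81.88 0.077 0.25
83.38 0.075 0.25
84.87 0.116 0.25
86.37 0.072 0.25
87.87 0.061 0.25
89.37 0.047 0.25
90.87 0.064 0.25
92.37 0.08 0.25
93.86 -0.098 0.25
(array([-2.07,  3.23,  3.34]), array([ 0.686,  0.301, -0.098])) 16.499999999999954 [-9.23457406e-02  4.79357371e-01  1.86423829e+00 -1.20439849e-03
  7.96785564e-01 -1.72964599e+00] 7.325
```

```bash
python3 - <<'E'
from h import *
q=np.array(manip.get_joint_positions()); q[5]=-1.72964599
for i in range(4):
    if i: q[5]-=np.radians(.5); manip.set_joints(q)
    tz=np.mean([(manip.hold(.02),manip.get_torque()[2])[1] for _ in range(5)])
    print(round(np.degrees(yaw()),2),round(tz,3),manip.get_contact_force(),manip.get_time())
    if tz<-.27:break
E
```

```text
93.87 -0.074 [-2.46310984  2.88481867  3.94818676] 7.4083
94.35 -0.101 [-1.7801865   2.35071963  4.58916054] 7.7417
94.86 -0.165 [-2.2316819   3.4092948   4.06652734] 8.075
95.36 -0.199 [-1.73660657  3.22981248  4.68351944] 8.4083
```

The torque rises steadily from a yaw of about 92.4°, so that is the stop, about 15° left of the start. Next: 70° right, then 30° left.

```bash
python3 - <<'E'
from h import *
import cv2
q=np.array(manip.get_joint_positions())
def turn(target,n):
    y0=np.degrees(yaw());s=q[5]
    for k in range(1,n+1):
        q[5]=s-np.radians((target-y0)*k/n);manip.set_joints(q)
        if k%3==0 or k==n: print(round(np.degrees(yaw()),2),round(manip.get_torque()[2],3),np.round(manip.get_contact_force(),1))
turn(22.1,12)
a=manip.camera("wrist")["image"]
turn(52.6,6)
b=manip.camera("wrist")["image"]
cv2.imwrite("pics/w2.png",cv2.resize(np.hstack([a,b])[...,::-1],(800,300)))
print(manip.get_time())
E
```

```text
77.36 -0.066 [-1.6 -0.7  2.8]
59.09 -0.102 [-2.3 -5.7  3.6]
40.78 -0.065 [-3.3 -7.5  3.8]
22.47 -0.061 [-4.8 -8.3  5.3]
37.59 0.079 [-3.4 -7.7  4.1]
52.64 0.047 [-2.7 -5.7  2.8]
13.0083
```

View pics/w2.png

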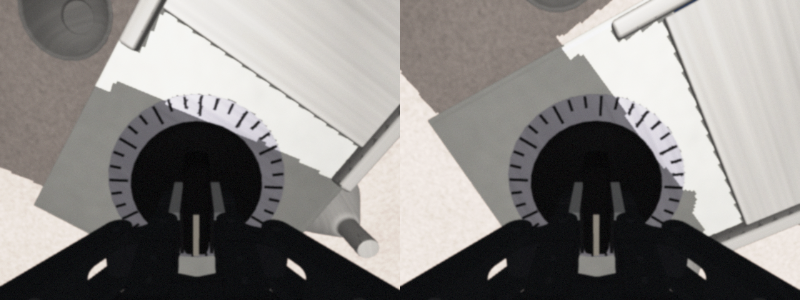

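Both views show the pointer line centred between the fingers and aligned with the tool, so there is no visible slip. Next: release, lift and check.

```bash
python3 - <<'E'
from h import *
import cv2
manip.command_gripper(.045)
p=np.array(manip.get_position())
manip.servo_line([*p[:2],.23],rate=.15)
a=manip.camera("wrist")["image"][130:290,170:370]
a=cv2.convertScaleAbs(a,alpha=1.8,beta=20)
cv2.imwrite("pics/w3.png",cv2.resize(a[...,::-1],(750,600),interpolation=cv2.INTER_CUBIC))
print(np.degrees(yaw()),manip.get_time(),manip.get_contact_force())
h=np.radians(-10.3);B=[.5515+.175*-np.sin(h),-.0388+.175*np.cos(h),.2]
for y in(79.7,-100.3):print(manip.solve_ik(B,rotv(np.radians(y))))
E
```

```text
52.208432687733406 14.225 [0.35083066 0.09271176 0.01726285]
[ 2.05083739e-01  4.48555743e-01  1.73079371e+00 -4.44089210e-16
  9.62243206e-01 -1.18594367e+00]
[2.05083739e-01 4.48555743e-01 1.73079371e+00 4.44089210e-16
 9.62243206e-01 1.95564898e+00]
```

View pics/w3.png

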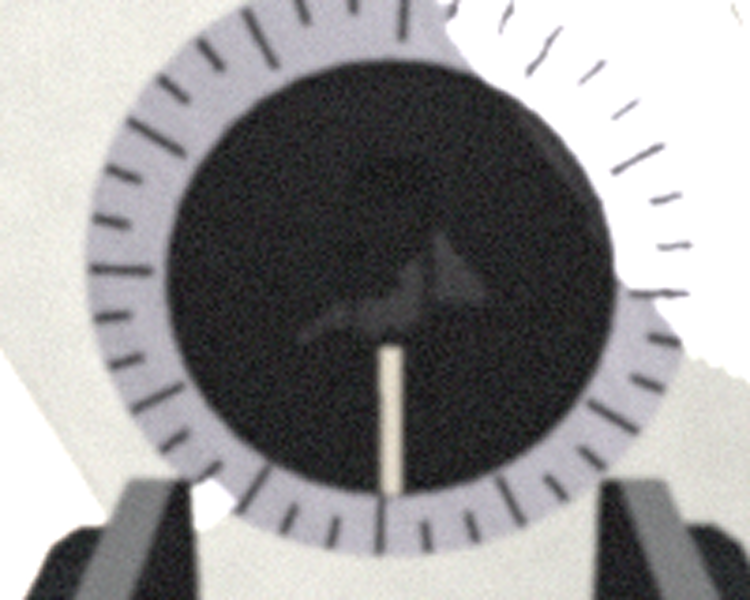

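The pointer line runs vertically in the image from (391,345) to (393,490), aligned with the tool. So the dial sits at about -37.5°, roughly 40° right of the stop. Next is the hatch.

```bash
cat > hatch.py <<'E'
from h import *
h=np.radians(-10.3);v=np.array([-np.sin(h),np.cos(h),0])
B=np.array([.5515,-.0388,0])+.175*v;o=rotv(np.radians(79.7))
manip.move_to(B+[0,0,.2],o)
manip.servo_line(B+[0,0,.136],rate=.12);f0=np.array(manip.get_contact_force());print("down",f0)
manip.command_gripper(0,40);f1=np.array(manip.get_contact_force());print("grip",manip.get_width(),f1,f1@v,manip.get_time())
p=np.array(manip.get_position())
for d in [.002,.004,.006,.008,.01,.012,.014,.016,.018,.02,.03,.04,.05,.06,.07,.08,.085,.088,.09]:
    manip.servo_line(p+d*v,rate=.03 if d<=.02 else .05)
    f=np.array(manip.get_contact_force());s=(f-f0)@v;print(d,round(s,1),np.round(f-f0,1))
    if abs(s)>10:print("STOP");break
print((np.array(manip.get_position())-p)@v,manip.get_time())
E
python3 hatch.py
```

```text
down [-0.61403264  0.17013406  0.15572922]
grip 0.011362896207278128 [-1.75085383 -0.81494923  6.59595866] -1.1148728950603404 16.0417
0.002 -1.7 [ 0.7 -1.8  1. ]
0.004 -0.4 [ 0.  -0.4 -0.1]
0.006 0.8 [ 0.5  0.8 -0.7]
0.008 0.2 [0.8 0.1 0.4]
0.01 -0.9 [-0.2 -0.9  0.2]
0.012 -0.6 [ 0.4 -0.7  1.1]
0.014 -0.4 [ 0.3 -0.5  0. ]
0.016 -0.4 [-0.1 -0.4  0.4]
0.018 -0.3 [-0.3 -0.3  0.8]
0.02 -1.3 [ 0.7 -1.4  1.3]
0.03 2.0 [ 0.5  2.  -0. ]
0.04 2.3 [ 0.5  2.2 -0.6]
0.05 1.7 [ 0.   1.7 -0.5]
0.06 2.2 [ 2.1  1.8 -0.3]
0.07 1.8 [1.2 1.6 0.5]
0.08 2.1 [ 0.8  2.  -0.1]
0.085 1.8 [2.4 1.4 0.1]
0.088 1.3 [1.8 1.  0.3]
0.09 -5.5 [ 0.3 -5.7  1.5]
0.08904809355099863 21.3917
```

The hatch unlocked and met its end at about 89–90 mm. I'll nudge it gently, release, retreat and look.

```bash
python3 - <<'E'
from h import *
import cv2
h=np.radians(-10.3);v=np.array([-np.sin(h),np.cos(h),0])
p=np.array(manip.get_position())
manip.servo_line(p+.0012*v,rate=.01);print(np.array(manip.get_contact_force())@v)
q=np.array(manip.get_position());print((q-p)@v)
manip.command_gripper(.04)
manip.servo_line([*manip.get_position()[:2],.24],rate=.15)
manip.set_joints([1.187,.423,1.63,0,1.089,-.019])
c=manip.camera("top")["image"][...,::-1]
cv2.imwrite("pics/end.png",cv2.resize(cv2.convertScaleAbs(c[80:310,100:400],alpha=1.5,beta=15),(780,598),interpolation=cv2.INTER_CUBIC))
print(manip.get_time(),manip.get_contact_force())
E
```

```text
-6.160433517114647
2.6006029026791043e-05
24.8083 [ 0.94174744 -0.39668759 -0.00866192]
```

View pics/end.png

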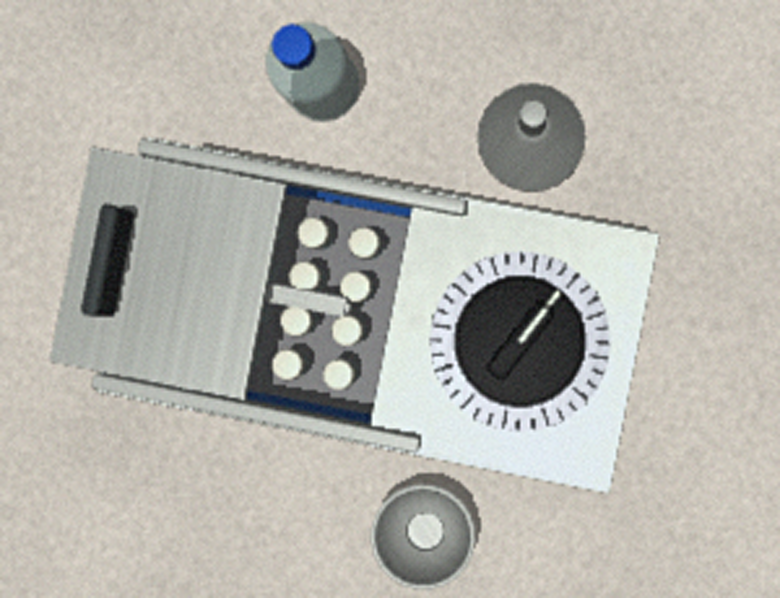

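The hatch edge has moved about 53 px (≈ 88–90 mm), so it is fully open. The bottle, funnel and dish are where they were, and the pointer is at about -38°.

```bash
python3 -c "
from rig import manip
manip.sign_off();print(manip.get_time())"
```

```text
the job is handed in; nothing more can be done
the job is handed in; nothing more can be done
```

The lock box is open: the dial went through the sequence in the order asked, the hatch slid fully open, and the job is handed in at about 25 s.

- **Dial:** I turned it left until the torque rose steadily, at about 15° left of where it started. The reading was about -0.2 N m when I stopped. I then turned it about 70° right and about 30° left. The pointer stayed aligned with the gripper, so it did not slip in the grip.
- **Hatch:** It slid with about 2 N of drag and met its end at about 89 mm by the arm's travel, with about 6 N of push. The last top picture gave about 88 mm for the same travel, which agrees with the 90 mm of full opening within what I can measure.
- **Loose items:** The bottle, funnel and dish look unmoved in the last picture, and the arm is back at its start pose, touching nothing.
- **Uncertainty:** While the dial turned freely, the small torque reading had the opposite sign to the drag I expected. That leaves the stop angle uncertain by 1–2°, which is inside the 5° allowed, and the hatch unlocking bears it out.

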